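# Push the failed valve through the flap of the reject box

## Robot

A 6-joint arm with a two-finger parallel gripper is mounted at the origin on the work surface. World frame = base frame: x ahead of the robot, y to its left, z up, the work surface at z = 0. Lengths are in m, angles in rad, forces in N, time in s.
With the tool pointing down it reaches from about 0.3 to 0.775 m from the base axis. Payload 14.6 kg.
Tool frame: the origin (TCP) lies between the finger pads; the fingertips stand 8 mm ahead of it and the grasp point (between the pads) lies 11 mm behind it (ctrl.tip_reach is the distance from the TCP to the fingertips, in m); y points along the fingers, z is the direction in which the jaws open and shut, and the axes are right-handed (so a half turn about y gives the same grasp; the last joint's range is limited). The gripper opens to 94 mm and grips with 3 to 60 N. Pads are 16 mm wide; open, the fingers measure 119 mm over their backs; the gripper's body (75 mm by 177 mm) begins 78 mm behind the grasp point.
Start: joints at [1.093, 0.3, 1.521, -0, 1.321, -0.067], TCP at [0.22, 0.504, 0.213] pointing down, gripper open.
Joint ranges: [-3.03, 3.03], [-0.79, 2.21], [0.23, 2.52], [-1.04, 4.18], [0, 3.07], [-2.55, 2.55]. Speed limits (rad/s): [2.22, 2.22, 2.57, 3.14, 3.14, 3.14].

## Interface

Orientations are given as [roll, pitch, yaw] about the fixed x, y, z axes, in that order (R = Rz(yaw) Ry(pitch) Rx(roll)).
In Python, from station import ctrl gives the robot as it stands.
- The arm moves only by the tool play_rows, never from a script. Its arguments are lists of equal length, an entry for each row: "twist": the turn, a rotation vector about the world's x, y, z as a fraction of full scale, a list of three; "travel": the shift along the world's x, y, z as a fraction of full scale, a list of three; "grip": the gripper's target within -1 to 1 (shut at 1, half-way at 0, fully open at -1). A call has 1 to 12 rows; each row shifts and turns the commanded pose from where the row before left it; what a row does not reach is not made up. Full scale, the value 1, is 5 cm for a shift and 90 degrees for a turn. A row lasts 1/10 s, in which the tool goes at most 50 mm and 8.59 degrees, less where a joint would pass 70% of its speed; a pose out of reach is approached as far as the arm can. A call with a number of a shift or a turn outside -1 to 1 is refused whole. A call with a gripper value outside its range is refused whole. The fingers move at their own pace and stop on an object; "force" is the grip in N (left out, the last holds). Time passes only in rows, so rows that do not move let the fingers close. It gives the time, the measured TCP pose, the force and the opening at its end, in the units of the state.
- ctrl.get_obs(): the state, without advancing time (a new reading comes with each control period).
- ctrl.camera(name): name is "side" or "top" or "wrist"; returns a dict with "img" (420x560x3 uint8, red, green, blue), "vfov" (degrees; the focal length in pixels is half the picture's height over the tangent of half this angle, whatever the lens; pixels are square), "cx", "cy" (the principal point, pixels), "k1" (the pictures are not rectified: a ray, as slopes to the right and down, at radius r is drawn at 1 + k1 r^2 times it, then the intrinsics apply), "rvec" (rotation vector, rad) and "tvec" (3), from world to camera coordinates, as OpenCV has them. Camera axes: x right, y down, z forward; pixel columns grow to the right and rows downward; lengths in m; the calibration is good to about 2 mm. A picture is of the moment at which its call begins. There is no depth.
- ctrl.hand_in(): hands the job in, once; it reports no verdict.
Trained networks look in a picture, given as the dict that the camera call returned (one of the last four; its "shot" number tells which), for a name from the list of things; names that differ only in an ending like _2 or _b are one class to them, and where a whole thing is asked for, a point or a joint stands for the part that bears it (a point fixed in the world has none). Each returns a list of dicts, best first, with "confidence" (0 to 1); they miss things now and then, are a little off and sometimes report something else, mostly with a low value. They report only what shows in the picture. A call takes as long as a camera call. They do not tell look-alikes from the thing itself.
- ctrl.boxes_of(name, picture): "point" ([column, row] in pixels, amid what is visible of it).
- ctrl.trace(name, picture): "pixels" (420x560 bool, what is visible of it) and "point" ([column, row] in pixels, amid what is visible of it).
The state is a dict: "time_s": time; "qpos": joint angles; "joint_vel": joint speeds; "tau": joint torques, N m; "ee_pos": TCP position; "eef_rot": TCP orientation; "force": force on the tool from outside, world axes, zero at the start; "moment": the same for the moment, N m; "grip_width": finger opening in m.
Only numpy, scipy, OpenCV 4.12 (cv2) and the standard library are available. Lean on these libraries where they do the work, as an engineer would, in place of code of your own. Each camera call takes 0.05 s, during which the arm holds its last target.

## Task

The single-coil valve on the shelf of the reject box has failed its leak test. Without gripping or lifting it, push it with the fingertips along the shelf, in through the hanging flap and over the inner edge so that it slides down the chute into the box, then draw the fingers back out so that the flap falls shut behind it. Leave the double-coil valve where it is on the shelf and do not disturb the other things on the bench and on the box.

Things in the scene. Friction and masses are not known exactly. Their poses are not given: they have to be found in the camera images.
- reject_box: Grey sheet-metal reject box on a plywood base 460 x 250 x 12 mm, fixed; place and yaw vary. Origin on the bench under the flap, on the centre line; x points into the box (push direction), z up. In front a level steel shelf, top 85 mm above the bench, x = -170 to +30 mm, y = -100 to +100, side flanges 11 mm high, front end open. Clear lid from x = 3 to 265 mm, top 164 mm above the bench.
- mouth (a point): Middle of the mouth at shelf height: box x = 0, y = 0, 85 mm above the bench; axes as the box. The mouth is clear from y = -80 to +80 mm between two posts (20 mm wide, 76 mm high) and about 65 mm high, under the flap's hinge pin. Nothing stands over the shelf in front of it. Fingers leaning back 15 to 35 degrees (tips forward) reach in under the pin.
- slide_edge (a point): Middle of the shelf's inner end (its last 30 mm, behind the flap, are slick white plastic): box x = +30 mm, y = 0, 85 mm above the bench. From here a slick plastic slide drops at 40 degrees to a floor 15 mm above the bench, which ends at the back wall at x = +262 mm. A valve pushed along tips over this edge and slides down by itself once its centre of mass has passed it.
- flap (a joint): Flap: aluminium plate 150 wide, 66 long, 2.5 mm thick, 0.11 kg, hanging freely from a pin 70 mm above the shelf at box x = -4 mm. 0 = shut (lower edge about 2 mm above the shelf); grows as it swings inward (to box +x) and up, to 1.35 rad. It opens inward only, yields to less than 1 N, and falls shut by its own weight when nothing is under it.
- flap_edge (a point): Middle of the flap's lower edge (moves with the flap).
- valve_single: Failed valve, ONE black coil. Aluminium body 56 x 34 x 22 mm with three round ports in its flat top; black coil block 32 x 32 x 24 mm on its -x end; steel cap 18 mm high on its +x end. Coil's end face at x = -60 mm, cap's face at x = +36. About 0.26 kg. Origin: underside of the body, middle (centre of mass 13 mm from it towards the coil). Lies beside the centre line, +x to the flap within 15 degrees.
- valve_double: A good valve, to stay: same aluminium body but with a black coil block on BOTH ends, 120 mm long overall, 34 mm wide, 24 mm high, about 0.34 kg. It lies on the shelf on the other side of the centre line, about 80 mm from the first, middle to middle. Origin: middle of the underside.
- drip_bottle: Small white bottle, 32 mm across and 72 mm high, standing on the box's clear lid. Origin: centre of the underside.
- elbow: Small brass elbow fitting, 30 mm, standing on the bench to the right. Origin: centre of its underside.
- screwdriver: Screwdriver 180 mm long lying on the bench to the left. Origin: underside of the middle.
- wrench: Wrench 160 mm long lying on the bench to the left. Origin: underside of the middle.
- coil: Spare black coil block, 32 x 32 x 30 mm, on the bench to the left. Origin: centre of its underside.
- fit_tray: Grey open tray 120 x 90 x 35 mm on the bench to the right. Origin: centre of its underside.
Things that resemble listed ones, but are neither listed nor needed, are in the scene too. Leave any yellow look-alike of the valve_double alone.

How it is judged:
By the outcome, as a careful person would: the job done as asked, in the order asked, and still so for the second after the job is handed in, with the robot touching nothing.
It also fails if it takes over 38 s, if anything falls off the work surface, if the arm or the gripper's body presses on something with over 40 N, if the wrist force passes 120 N, or if a joint passes its speed limit or range.

## Working session

There is one attempt and no reset: what is moved stays moved. The work goes in short steps, Python scripts to look and compute and a tool call to move; the robot and the scene stay as the last step left them, time stands still between calls to the robot, and variables do not carry over. Pictures are saved under pics/ and viewed, and the job is handed in when it is done.

Besides the shell and the picture viewer there is one more tool, called after "Emit:" by a JSON object that holds its "name" and its "arguments", one argument or row to a line. play_rows: Moves the arm, as the interface text tells. Its arguments: {"type":"object","properties":{"twist":{"type":"array"},"travel":{"type":"array"},"grip":{"type":"array"},"force":{"type":"number"}},"required":["twist","travel","grip"]}

```bash
mkdir -p pics; ls
python3 - <<'E'
from station import ctrl
import cv2
o=ctrl.get_obs()
print({k:o[k] for k in ('time_s','ee_pos','eef_rot','grip_width','force')}, ctrl.tip_reach)
for n in ('side','top','wrist'):
    p=ctrl.camera(n); cv2.imwrite(f'pics/{n}0.png',p['img'][:,:,::-1])
    print(n,p['vfov'],p['cx'],p['cy'],p['k1'],p['rvec'],p['tvec'])
    if n!='wrist':
        for t in ('valve_single','valve_double','flap','reject_box','drip_bottle'):
            print(t,[(d['confidence'],d['point']) for d in ctrl.boxes_of(t,p)][:3])
E
```

```text
pics
{'time_s': 0.0, 'ee_pos': array([0.21952161, 0.50402138, 0.21287985]), 'eef_rot': array([-1.57195097e+00,  8.12400999e-05, -4.10785636e-01]), 'grip_width': 0.09392256861479104, 'force': array([-0.10349312, -0.09955449, -0.58753411])} 0.008
side 54.44277753465275 278.0396776311983 211.7317160324043 -0.0750816270629711 [ 0.15645169 -2.84985439  1.23003158] [0.50042864 0.13483872 1.17855796]
valve_single [(0.81, [249.3, 239.9])]
valve_double [(0.91, [221.2, 238.6]), (0.62, [211.9, 318.5]), (0.36, [254.8, 380.7])]
flap [(0.82, [241.1, 210.5])]
reject_box [(0.93, [245.6, 219.9])]
drip_bottle [(0.7, [256.9, 148.2])]
top 57.54580910669788 280.3026175773221 205.80475560249545 -0.03737100323464688 [ 2.18767292 -2.1885816   0.09388066] [-0.02838097  0.50067491  1.11244536]
valve_single [(0.73, [237.2, 176.0])]
valve_double [(0.79, [239.8, 146.9]), (0.58, [181.7, 159.7])]
flap [(0.55, [274.1, 161.8])]
reject_box [(0.97, [297.4, 171.1])]
drip_bottle [(0.62, [152.4, 258.7]), (0.58, [352.3, 166.5])]
wrist 65.83641940285551 275.5390029658872 208.45189820931583 -0.04338901543453658 [-2.45423275 -1.60776832 -0.19561757] [-0.5504095  -0.02344122  0.3894884 ]
```

Run:
```python
import cv2
a=cv2.imread('pics/top0.png'); cv2.imwrite('pics/topc.png',cv2.resize(a[80:260,150:420],None,fx=2.9,fy=2.9,interpolation=cv2.INTER_CUBIC))
a=cv2.imread('pics/side0.png'); cv2.imwrite('pics/sidec.png',cv2.resize(a[120:330,130:400],None,fx=2.8,fy=2.8,interpolation=cv2.INTER_CUBIC))
```

```text
(no output)
```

View pics/top0.png

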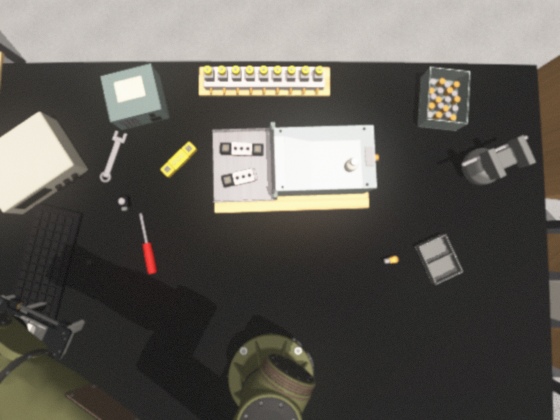

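View pics/topc.png

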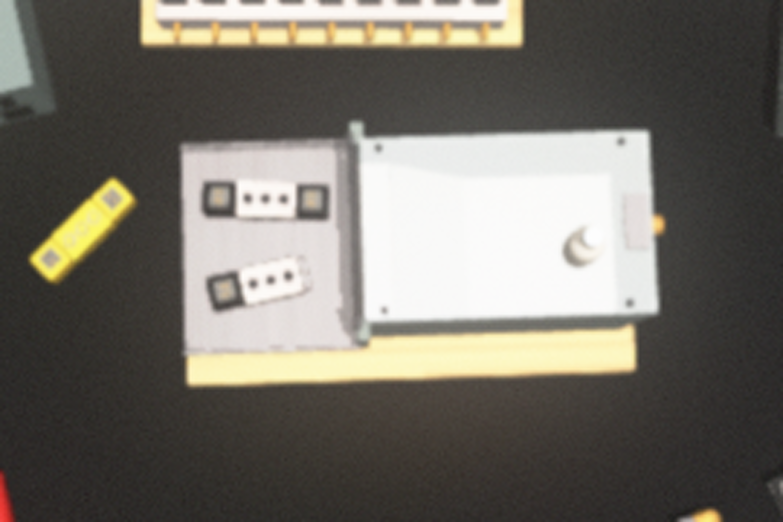

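View pics/sidec.png

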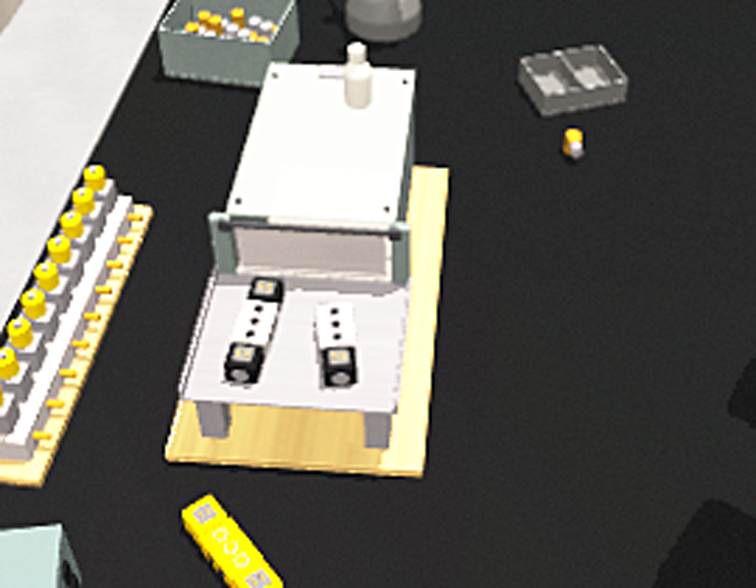

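View pics/side0.png

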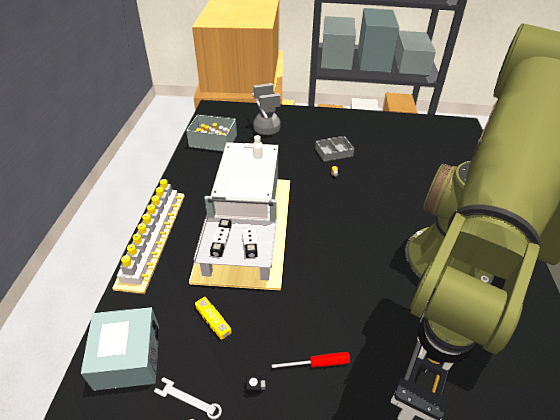

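```bash
cat > h.py <<'E'
import numpy as np, cv2
def ray(p,uv):
    H=p['img'].shape[0] if 'img' in p else 420
    f=H/2/np.tan(np.radians(p['vfov'])/2)
    K=np.array([[f,0,p['cx']],[0,f,p['cy']],[0,0,1.]]); D=np.array([p['k1'],0,0,0,0])
    n=cv2.undistortPoints(np.array(uv,float).reshape(-1,1,2),K,D).reshape(-1,2)
    R=cv2.Rodrigues(np.array(p['rvec'],float))[0]; t=np.array(p['tvec'],float)
    d=np.c_[n,np.ones(len(n))]@R; return -R.T@t, d
def atz(p,uv,z):
    c,d=ray(p,uv); return c+d*((z-c[2])/d[:,2])[:,None]
def proj(p,X):
    f=210/np.tan(np.radians(p['vfov'])/2)
    K=np.array([[f,0,p['cx']],[0,f,p['cy']],[0,0,1.]])
    return cv2.projectPoints(np.array(X,float).reshape(-1,1,3),np.array(p['rvec'],float),np.array(p['tvec'],float),K,np.array([p['k1'],0,0,0,0.]))[0].reshape(-1,2)
E
python3 - <<'E'
from h import *
from station import ctrl
np.set_printoptions(precision=4,suppress=True)
T=ctrl.camera('top');S=ctrl.camera('side')
t=lambda l:np.array(l)/2.9+[150,80]
s=lambda l:np.array(l)/2.8+[130,120]
print('shelf front L,R (z .085) top',atz(T,t([[183,146],[185,352]]),.09))
print('shelf front side',atz(S,s([[182,398],[395,409]]),.085))
print('lid screws top near/far',atz(T,t([[378,148],[384,310],[621,142],[630,303]]),.164))
print('lid screws side',atz(S,s([[239,203],[386,209],[275,75],[404,80]]),.164))
print('double top coil tops',atz(T,t([[219,198],[313,201]]),.109))
print('double side coil tops',atz(S,s([[243,355],[265,288]]),.109))
print('single coil top, ports',atz(T,t([[224,290]]),.109),atz(T,t([[253,284],[271,280],[289,276]]),.107))
print('single side',atz(S,s([[339,352]]),.109),atz(S,s([[337,339],[335,324],[334,310]]),.107))
print('base', atz(T,t([[188,385],[635,373]]),.012),atz(S,s([[165,458],[423,472],[448,170]]),.012))
E
```

```text
shelf front L,R (z .085) top [[0.7084 0.1613 0.09  ]
 [0.5076 0.1566 0.09  ]]
shelf front side [[0.7022 0.1653 0.085 ]
 [0.5055 0.1554 0.085 ]]
lid screws top near/far [[ 0.6862 -0.0273  0.164 ]
 [ 0.5388 -0.0326  0.164 ]
 [ 0.6926 -0.248   0.164 ]
 [ 0.5453 -0.2532  0.164 ]]
lid screws side [[ 0.6819 -0.0221  0.164 ]
 [ 0.5361 -0.0298  0.164 ]
 [ 0.6899 -0.2454  0.164 ]
 [ 0.5435 -0.2525  0.164 ]]
double top coil tops [[0.6528 0.1231 0.109 ]
 [0.6499 0.0339 0.109 ]]
double side coil tops [[0.6507 0.1274 0.109 ]
 [0.6479 0.0384 0.109 ]]
single coil top, ports [[0.5647 0.1174 0.109 ]] [[0.5707 0.0903 0.107 ]
 [0.5745 0.0734 0.107 ]
 [0.5783 0.0564 0.107 ]]
single side [[0.5628 0.1134 0.109 ]] [[0.5675 0.0956 0.107 ]
 [0.5724 0.0767 0.107 ]
 [0.5762 0.0584 0.107 ]]
base [[ 0.4805  0.1659  0.012 ]
 [ 0.4927 -0.2937  0.012 ]] [[ 0.7247  0.182   0.012 ]
 [ 0.4773  0.1696  0.012 ]
 [ 0.4921 -0.2854  0.012 ]]
```

Emit:
{"name": "play_rows", "arguments": {
  "twist": [
    [0, 0, -0.085],
    [0, 0, -0.085],
    [0, 0, -0.085],
    [0, 0, -0.085],
    [0, 0, -0.085],
    [0, 0, -0.085],
    [0, 0, -0.085],
    [-0.076, -0.017, 0],
    [-0.076, -0.017, 0],
    [-0.076, -0.017, 0],
    [-0.076, -0.017, 0],
    [0, 0, 0]
  ],
  "travel": [
    [0.55, -0.54, 0],
    [0.55, -0.54, 0],
    [0.55, -0.54, 0],
    [0.55, -0.54, 0],
    [0.55, -0.54, 0],
    [0.55, -0.54, 0],
    [0.55, -0.54, 0],
    [0.55, -0.54, 0],
    [0.55, -0.54, 0],
    [0.55, -0.54, 0],
    [0.55, -0.54, 0],
    [0.55, -0.4, 0]
  ],
  "grip": [0.87, 0.87, 0.87, 0.87, 0.87, 0.87, 0.87, 0.87, 0.87, 0.87, 0.87, 0.87]
}}

```text
time_s: 1.95
ee_pos: [0.55, 0.1871, 0.2121]
eef_rot: [-1.577, -0.494, -1.341]
force: [0.2, -0.7, -0.5]
grip_width: 0.0063
```

```bash
cat > st.py <<'E'
from h import *
from scipy.spatial.transform import Rotation as Ro
from station import ctrl
np.set_printoptions(precision=4,suppress=True)
o=ctrl.get_obs()
R=Ro.from_euler('xyz',o['eef_rot']).as_matrix(); 
tip=o['ee_pos']+.008*R[:,1]
O=np.array([.611,-.008]);a=np.radians(1.8);ex=np.array([np.sin(a),-np.cos(a)]);ey=np.array([np.cos(a),np.sin(a)])
d=tip[:2]-O
print('t',o['time_s'],'tcp',o['ee_pos'],'tip',tip,'box',d@ex,d@ey,'w',o['grip_width'])
print('yaw z',np.degrees(np.arctan2(R[1,2],R[0,2])),'roll z',np.degrees(np.arcsin(R[2,2])),'lean',np.degrees(np.arctan2(R[:2,1]@ex,-R[2,1])),'F',o['force'])
def turnto(yawz,lean):
    y=np.radians(yawz);l=np.radians(lean);f=np.array([np.sin(y),-np.cos(y),0])
    ty=np.sin(l)*f+[0,0,-np.cos(l)];tz=np.array([np.cos(y),np.sin(y),0]);tx=np.cross(ty,tz)
    return (Ro.from_matrix(np.c_[tx,ty,tz])*Ro.from_matrix(R).inv()).as_rotvec(degrees=True)/90
E
python3 -c "
from st import *
print(turnto(12.8,28))"
```

```text
t 1.95 tcp [0.55   0.1871 0.2121] tip [0.5508 0.1834 0.2051] box -0.19323032534009757 -0.05417355556830089 w 0.006320892358321586
yaw z 12.9892942758427 roll z -0.30200035785152796 lean 27.900581283935907 F [ 0.2307 -0.673  -0.5358]
[ 0.0041 -0.0025 -0.0021]
```

Emit:
{"name": "play_rows", "arguments": {
  "twist": [
    [0.004, -0.002, -0.002],
    [0, 0, 0],
    [0, 0, 0],
    [0, 0, 0],
    [0, 0, 0],
    [0, 0, 0],
    [0, 0, 0]
  ],
  "travel": [
    [-0.04, 0, -0.44],
    [0, 0, -0.44],
    [0, 0, -0.44],
    [0, 0, -0.44],
    [0, 0, -0.36],
    [0, 0, -0.1],
    [0, 0, 0]
  ],
  "grip": [0.87, 0.87, 0.87, 0.87, 0.87, 0.87, 0.87]
}}

```text
time_s: 2.65
ee_pos: [0.5475, 0.1872, 0.1022]
eef_rot: [-1.57, -0.484, -1.35]
force: [-0.2, -0.5, 0.2]
grip_width: 0.0062
```

```bash
cat > look.py <<'E'
import sys
from st import *
n=sys.argv[1]
T=ctrl.camera('top');S=ctrl.camera('side')
a=cv2.resize(T['img'][100:230,190:390],None,fx=2,fy=2,interpolation=3)
b=cv2.resize(S['img'][130:300,170:370],None,fx=2,fy=2,interpolation=3)
c=np.zeros((600,800,3),np.uint8);c[:260,:400]=a;c[:340,400:]=b
W=ctrl.camera('wrist')['img'];w=cv2.resize(W,(347,260));c[340:,:347]=w
cv2.imwrite(f'pics/{n}.png',c[:,:,::-1])
E
python3 look.py a1
```

```text
t 2.65 tcp [0.5475 0.1872 0.1022] tip [0.5483 0.1835 0.0951] box -0.19340305586919024 -0.05661937514171147 w 0.006243236253281768
yaw z 12.696768672877047 roll z 0.05803496682682531 lean 27.30430910932481 F [-0.1716 -0.4789  0.2232]
```

View pics/a1.png

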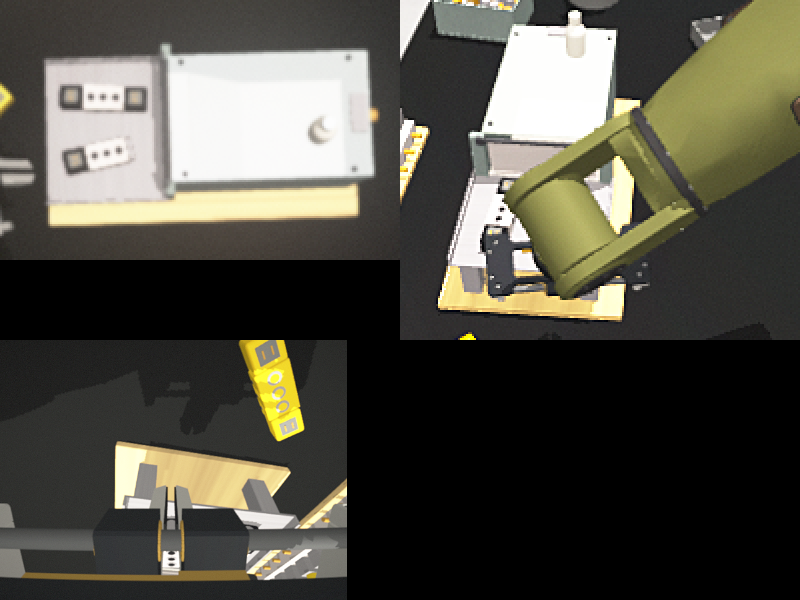

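Emit:
{"name": "play_rows", "arguments": {
  "twist": [
    [0, 0, 0],
    [0, 0, 0],
    [0, 0, 0],
    [0, 0, 0],
    [0, 0, 0],
    [0, 0, 0],
    [0, 0, 0],
    [0, 0, 0]
  ],
  "travel": [
    [0.042, -0.186, 0],
    [0.042, -0.186, 0],
    [0.042, -0.186, 0],
    [0.042, -0.186, 0],
    [0.018, -0.08, 0],
    [0.018, -0.08, 0],
    [0.018, -0.08, 0],
    [0.018, -0.08, 0]
  ],
  "grip": [0.87, 0.87, 0.87, 0.87, 0.87, 0.87, 0.87, 0.87]
}}

```text
time_s: 3.6
ee_pos: [0.5597, 0.134, 0.1025]
eef_rot: [-1.568, -0.484, -1.35]
force: [-0.5, 2.1, 0.4]
grip_width: 0.0062
```

```bash
python3 look.py a2
```

```text
t 3.6 tcp [0.5597 0.134  0.1025] tip [0.5605 0.1303 0.0954] box -0.13986571487319394 -0.04611724105590638 w 0.006190499357985333
yaw z 12.713033122507007 roll z 0.11659352769531138 lean 27.270119884473385 F [-0.5392  2.1011  0.3738]
```

View pics/a2.png

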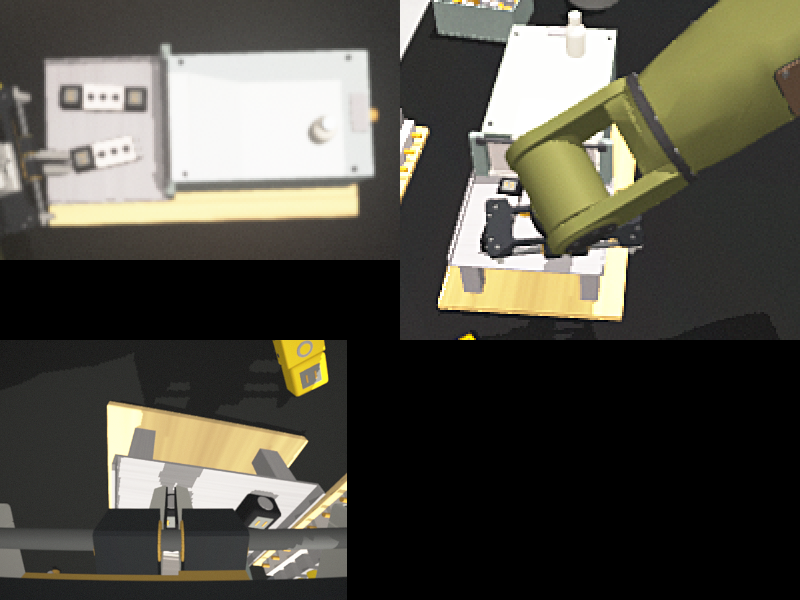

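Emit:
{"name": "play_rows", "arguments": {
  "twist": [
    [0, 0, -0.01],
    [0, 0, -0.01],
    [0, 0, -0.01],
    [0, 0, -0.01],
    [0, 0, -0.01],
    [0, 0, -0.01],
    [0, 0, -0.01],
    [0, 0, -0.01],
    [0, 0, -0.01],
    [0, 0, -0.01],
    [0, 0, -0.01],
    [0, 0, -0.01]
  ],
  "travel": [
    [0.016, -0.1, 0],
    [0.016, -0.1, 0],
    [0.016, -0.1, 0],
    [0.016, -0.1, 0],
    [0.016, -0.1, 0],
    [0.016, -0.1, 0],
    [0.016, -0.1, 0],
    [0.016, -0.1, 0],
    [0.016, -0.1, 0],
    [0.016, -0.1, 0],
    [0.016, -0.1, 0],
    [0.016, -0.1, 0]
  ],
  "grip": [0.87, 0.87, 0.87, 0.87, 0.87, 0.87, 0.87, 0.87, 0.87, 0.87, 0.87, 0.87]
}}

```text
time_s: 4.95
ee_pos: [0.5693, 0.0736, 0.1024]
eef_rot: [-1.569, -0.484, -1.54]
force: [-0.1, 2.3, 0.5]
grip_width: 0.0065
```

```bash
python3 look.py a3
```

```text
t 4.95 tcp [0.5693 0.0736 0.1024] tip [0.5694 0.0699 0.0954] box -0.079178231343029 -0.03911264043478189 w 0.0064811360171553745
yaw z 1.822730957270492 roll z 0.11100535301036475 lean 27.722956453241263 F [-0.0618  2.3075  0.4545]
```

View pics/a3.png

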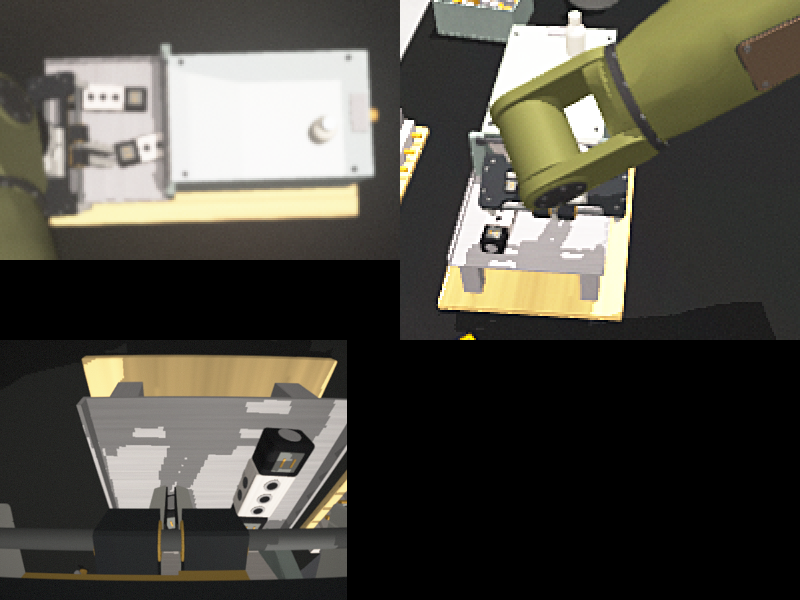

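Run:
```python
from st import *
T=ctrl.camera('top')
cv2.imwrite('pics/a4.png',cv2.resize(T['img'][130:200,210:300],None,fx=8,fy=8,interpolation=3)[:,:,::-1])
```

```text
t 5.1 tcp [0.5693 0.0736 0.1024] tip [0.5694 0.0699 0.0953] box -0.07913519275081853 -0.039122976231190806 w 0.006108079204080217
yaw z 1.861040820107398 roll z 0.10266861065986659 lean 27.740312737787285 F [-0.4594  0.3456  0.6127]
```

View pics/a4.png

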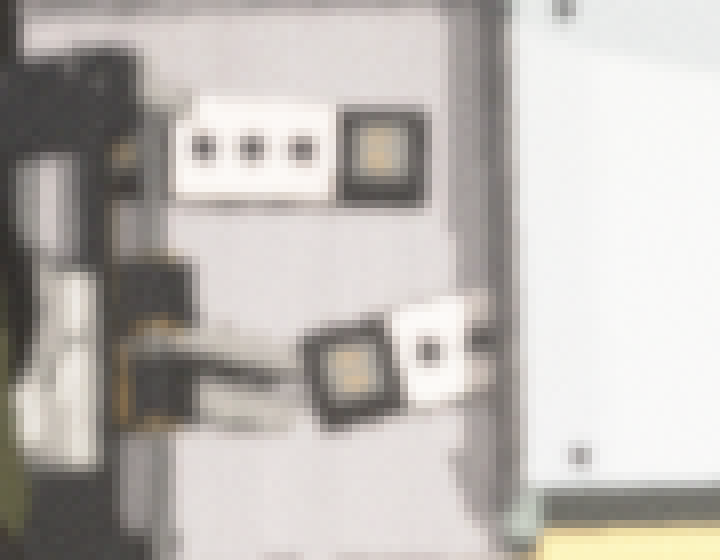

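Emit:
{"name": "play_rows", "arguments": {
  "twist": [
    [0, 0, 0],
    [0, 0, 0],
    [0, 0, 0],
    [0, 0, 0],
    [0, 0, 0],
    [0, 0, 0],
    [0, 0, 0],
    [0, 0, 0],
    [0, 0, 0],
    [0, 0, 0],
    [0, 0, 0]
  ],
  "travel": [
    [0, 0.06, 0],
    [0.1, 0, 0],
    [0.002, -0.06, 0],
    [0.003, -0.08, 0],
    [0.003, -0.08, 0],
    [0.003, -0.08, 0],
    [0.003, -0.08, 0],
    [0.003, -0.08, 0],
    [0.003, -0.08, 0],
    [0.003, -0.08, 0],
    [0, 0, 0]
  ],
  "grip": [0.87, 0.87, 0.87, 0.87, 0.87, 0.87, 0.87, 0.87, 0.87, 0.87, 0.87]
}}

```text
time_s: 6.25
ee_pos: [0.5753, 0.0454, 0.1025]
eef_rot: [-1.569, -0.484, -1.539]
force: [-0.0, -0.1, 0.3]
grip_width: 0.006
```

Run:
```python
from st import *
T=ctrl.camera('top')
cv2.imwrite('pics/a5.png',cv2.resize(T['img'][130:200,210:300],None,fx=8,fy=8,interpolation=3)[:,:,::-1])
```

```text
t 6.25 tcp [0.5753 0.0454 0.1025] tip [0.5755 0.0417 0.0954] box -0.05079134736258644 -0.033954178306565844 w 0.005951290167258705
yaw z 1.8668267627776638 roll z 0.1016680025704113 lean 27.73830682662049 F [-0.0369 -0.106   0.2615]
```

View pics/a5.png

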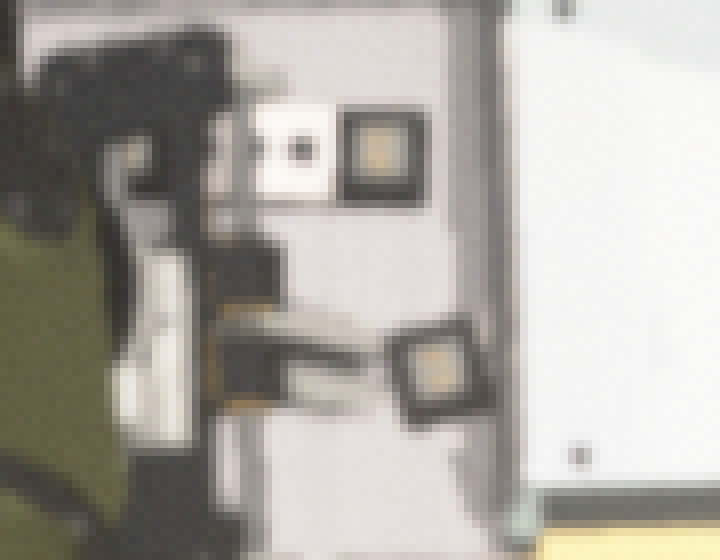

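Emit:
{"name": "play_rows", "arguments": {
  "twist": [
    [0, 0, 0],
    [0, 0, 0],
    [0, 0, 0],
    [0, 0, 0],
    [0, 0, 0],
    [0, 0, 0],
    [0, 0, 0],
    [0, 0, 0]
  ],
  "travel": [
    [0.003, -0.09, 0],
    [0.003, -0.09, 0],
    [0.003, -0.09, 0],
    [0.003, -0.09, 0],
    [0.003, -0.09, 0],
    [0.003, -0.09, 0],
    [0.003, -0.09, 0],
    [0, 0, 0]
  ],
  "grip": [0.87, 0.87, 0.87, 0.87, 0.87, 0.87, 0.87, 0.87]
}}

```text
time_s: 7.1
ee_pos: [0.5764, 0.0139, 0.1025]
eef_rot: [-1.569, -0.484, -1.539]
force: [0.5, 1.1, 0.7]
grip_width: 0.0063
```

```bash
python3 look.py a6
```

```text
t 7.1 tcp [0.5764 0.0139 0.1025] tip [0.5765 0.0102 0.0954] box -0.019229699034350994 -0.0338849397464828 w 0.00627961000880999
yaw z 1.8638081256374874 roll z 0.10499943180347485 lean 27.736514909640857 F [0.4829 1.1266 0.7332]
```

View pics/a6.png

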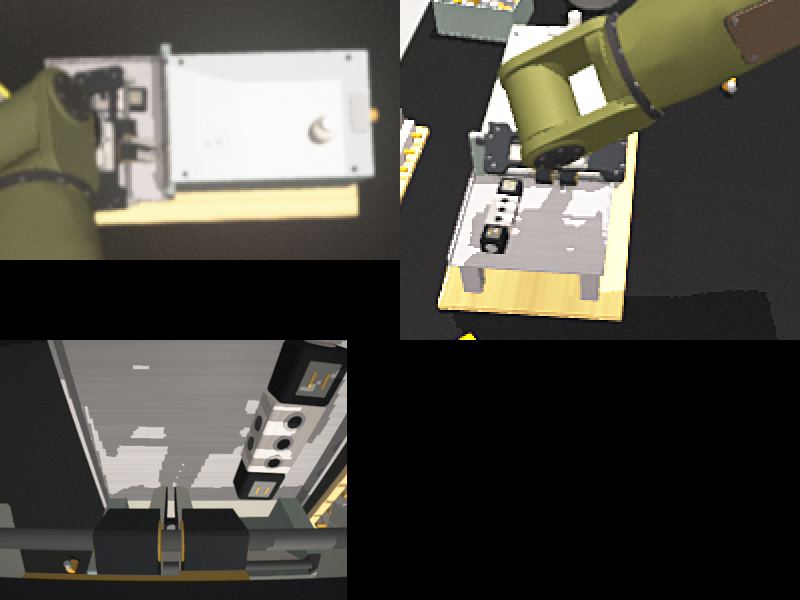

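Emit:
{"name": "play_rows", "arguments": {
  "twist": [
    [0, 0, 0],
    [0, 0, 0],
    [0, 0, 0],
    [0, 0, 0],
    [0, 0, 0],
    [0, 0, 0],
    [0, 0, 0],
    [0, 0, 0]
  ],
  "travel": [
    [0.003, -0.09, 0],
    [0.003, -0.09, 0],
    [0.003, -0.09, 0],
    [0.003, -0.09, 0],
    [0.003, -0.09, 0],
    [0.003, -0.09, 0],
    [0, 0, 0],
    [0, 0, 0]
  ],
  "grip": [0.87, 0.87, 0.87, 0.87, 0.87, 0.87, 0.87, 0.87]
}}

```text
time_s: 8.05
ee_pos: [0.5773, -0.0125, 0.1024]
eef_rot: [-1.569, -0.484, -1.539]
force: [0.2, 0.3, 0.3]
grip_width: 0.006
```

```bash
python3 look.py a7
python3 - <<'E'
import cv2
from station import ctrl
T=ctrl.camera('top')
cv2.imwrite('pics/a8.png',cv2.resize(T['img'][120:210,250:390],None,fx=5.5,fy=5.5,interpolation=3)[:,:,::-1])
E
```

```text
t 8.05 tcp [ 0.5773 -0.0125  0.1024] tip [ 0.5774 -0.0163  0.0953] box 0.007201541295912807 -0.033804695859511937 w 0.005996021888598116
yaw z 1.88453611995282 roll z 0.10863320383177111 lean 27.721785660198115 F [0.1911 0.3467 0.282 ]
```

View pics/a7.png

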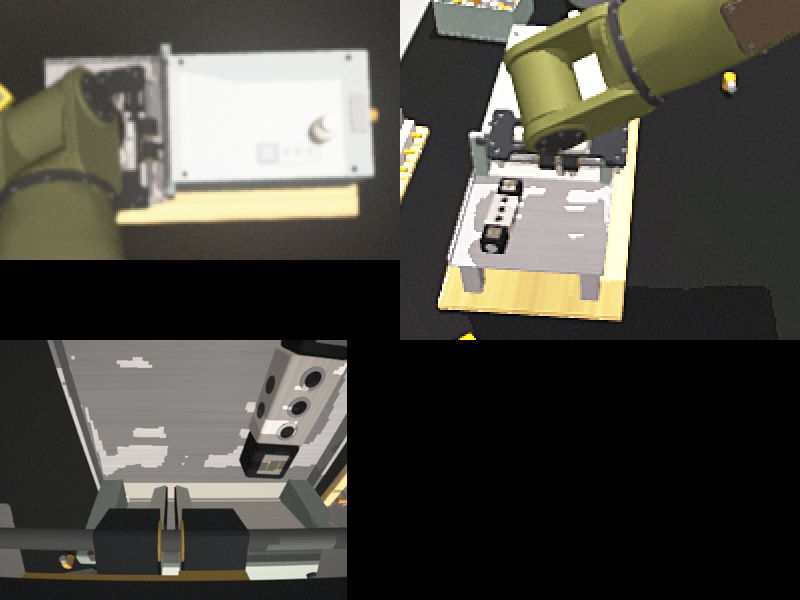

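View pics/a8.png

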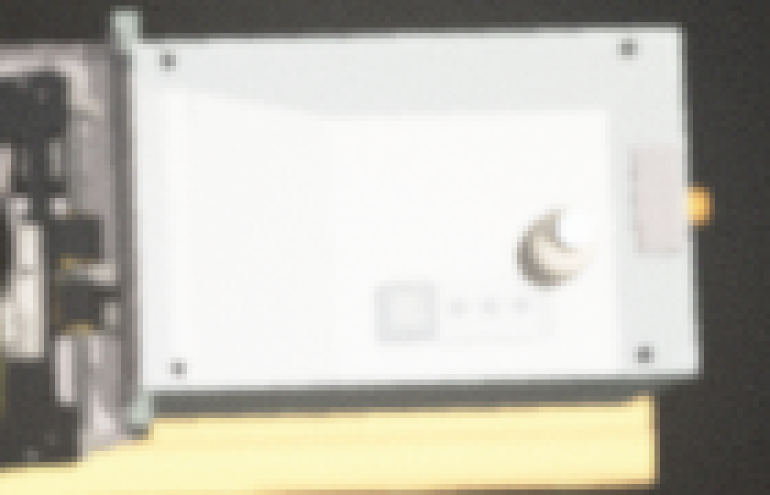

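Emit:
{"name": "play_rows", "arguments": {
  "twist": [
    [0, 0, 0],
    [0, 0, 0],
    [0, 0, 0],
    [0, 0, 0],
    [0, 0, 0],
    [0, 0, 0],
    [0, 0, 0],
    [0, 0, 0],
    [0, 0, 0],
    [0, 0, 0],
    [0, 0, 0],
    [0, 0, 0]
  ],
  "travel": [
    [-0.003, 0.1, 0],
    [-0.006, 0.2, 0],
    [-0.009, 0.3, 0],
    [-0.012, 0.4, 0],
    [-0.012, 0.4, 0],
    [-0.012, 0.4, 0],
    [-0.012, 0.4, 0],
    [-0.012, 0.4, 0],
    [-0.012, 0.4, 0],
    [-0.012, 0.4, 0],
    [-0.012, 0.4, 0],
    [0, 0, 0]
  ],
  "grip": [0.87, 0.87, 0.87, 0.87, 0.87, 0.87, 0.87, 0.87, 0.87, 0.87, 0.87, 0.87]
}}

```text
time_s: 9.45
ee_pos: [0.5714, 0.1803, 0.1023]
eef_rot: [-1.568, -0.484, -1.536]
force: [-0.1, 0.2, 1.1]
grip_width: 0.006
```

Emit:
{"name": "play_rows", "arguments": {
  "twist": [
    [0, 0, 0],
    [0, 0, 0],
    [0, 0, 0],
    [0, 0, 0],
    [0, 0, 0],
    [0, 0, 0],
    [0, 0, 0],
    [0, 0, 0],
    [0, 0, 0],
    [0, 0, 0]
  ],
  "travel": [
    [0, 0.1, 0.4],
    [0, 0.1, 0.4],
    [-0.4, 0.4, 0.2],
    [-0.4, 0.4, 0],
    [-0.4, 0.4, 0],
    [-0.4, 0.4, 0],
    [-0.4, 0.4, 0],
    [-0.4, 0.4, 0],
    [0, 0, 0],
    [0, 0, 0]
  ],
  "grip": [0.87, 0.87, 0.87, 0.87, 0.87, 0.87, 0.87, 0.87, 0.87, 0.87]
}}

```text
time_s: 10.45
ee_pos: [0.4517, 0.3075, 0.1525]
eef_rot: [-1.569, -0.484, -1.538]
force: [0.8, -0.5, 0.4]
grip_width: 0.0064
```

```bash
python3 look.py a9
python3 - <<'E'
import cv2
from h import *
from station import ctrl
S=ctrl.camera('side');T=ctrl.camera('top')
cv2.imwrite('pics/b1.png',cv2.resize(S['img'][190:270,190:290],None,fx=7,fy=7,interpolation=3)[:,:,::-1])
cv2.imwrite('pics/b2.png',T['img'][:,:,::-1])
for n in ('valve_double','flap_edge','flap','drip_bottle','valve_single'):
    for p in (T,S): print(n,[(d['confidence'],d['point']) for d in ctrl.boxes_of(n,p)][:3])
def Bx(x,y,z):
    a=np.radians(1.8);return [.611+x*np.sin(a)+y*np.cos(a),-.008-x*np.cos(a)+y*np.sin(a),z]
print('shut flap lower edge expected side px',proj(S,[Bx(-.004,-.075,.089),Bx(-.004,.075,.089)]))
E
```

```text
t 10.45 tcp [0.4517 0.3075 0.1525] tip [0.4519 0.3038 0.1454] box -0.3166165628849768 -0.14927803292227768 w 0.006381038771652363
yaw z 1.936222908347019 roll z 0.11575697174642592 lean 27.735618423814305 F [ 0.7978 -0.4969  0.4306]
valve_double [(0.88, [236.2, 149.9]), (0.81, [179.7, 159.4])]
valve_double [(0.97, [215.2, 319.2]), (0.82, [222.7, 237.0]), (0.3, [190.8, 400.1])]
flap_edge [(0.57, [273.8, 157.6])]
flap_edge [(0.97, [243.6, 208.6])]
flap [(0.55, [274.7, 158.2])]
flap [(0.64, [242.2, 208.0])]
drip_bottle [(0.43, [349.0, 166.3])]
drip_bottle [(0.62, [259.5, 151.5]), (0.28, [242.9, 210.1])]
valve_single [(0.2, [438.3, 263.0])]
valve_single []
shut flap lower edge expected side px [[267.1323859  219.9854657 ]
 [214.99475465 216.9084479 ]]
```

View pics/b1.png

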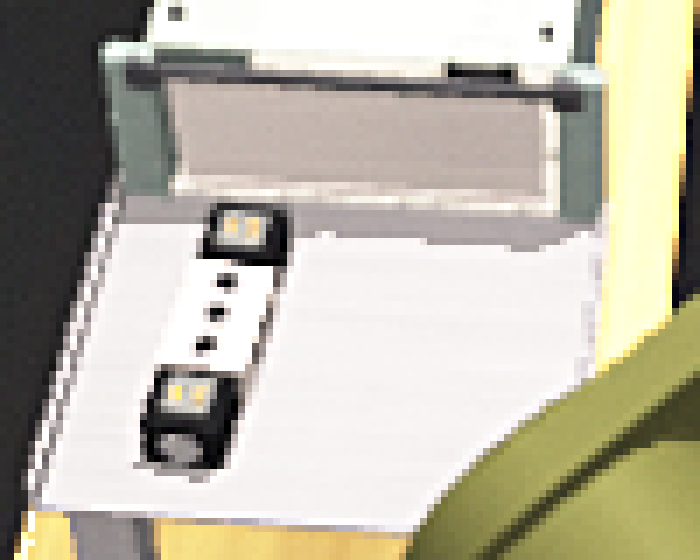

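View pics/b2.png

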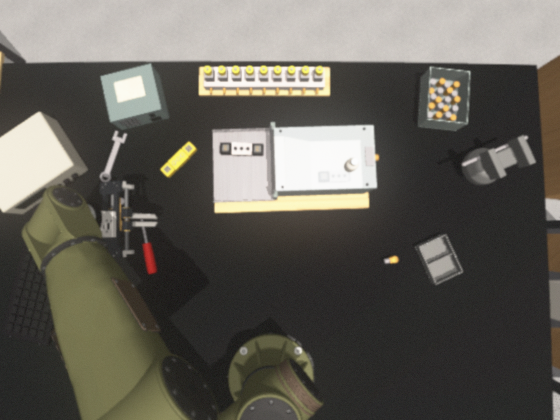

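Run:
```python
from station import ctrl
print(ctrl.hand_in())
```

```text
the job is handed in; nothing more can be done
None
```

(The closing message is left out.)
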